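# Sort left-hand and right-hand pivot brackets

## Task

Sort the four pivot brackets by handedness: the two left-hand ones into the blue bin and the two right-hand ones into the yellow bin, including the right-hand one that somebody put in the blue bin by mistake. (Left-hand: seen from above with the base plate down and the toe end pointing away from you, the toe sticks out to the left; right-hand is its mirror image.) Leave each bracket standing on its base plate flat on the bin's floor, not on the rim or on another bracket, and do not disturb the other things on the bench.

Things in the scene. Friction and masses are not known exactly. Their poses are not given: they have to be found in the camera images.
- left_a_center (a point): left-hand bracket, 0.16 kg: dark 80 x 24 x 5 mm base; on its midline a bright upright web (grip it) 80 long, 10 thick, top 42 mm above underside. From the last 26 mm at the +x end a flat dark toe sticks out to 46 mm from the midline at +y (left as seen from above, +x pointing away), with a red stub 14 mm high. Site: mid-web, 21 mm up; x along web, z up.
- left_b_center (a point): left-hand bracket, 0.16 kg: dark 80 x 24 x 5 mm base; on its midline a bright upright web (grip it) 80 long, 10 thick, top 42 mm above underside. From the last 26 mm at the +x end a flat dark toe sticks out to 46 mm from the midline at +y (left as seen from above, +x pointing away), with a red stub 14 mm high. Site: mid-web, 21 mm up; x along web, z up.
- right_a_center (a point): right-hand bracket, 0.16 kg: dark 80 x 24 x 5 mm base; on its midline a bright upright web (grip it) 80 long, 10 thick, top 42 mm above underside. From the last 26 mm at the +x end a flat dark toe sticks out to 46 mm from the midline at -y (right as seen from above, +x pointing away), with a red stub 14 mm high. Site: mid-web, 21 mm up; x along web, z up.
- right_b_center (a point): right-hand bracket, 0.16 kg: dark 80 x 24 x 5 mm base; on its midline a bright upright web (grip it) 80 long, 10 thick, top 42 mm above underside. From the last 26 mm at the +x end a flat dark toe sticks out to 46 mm from the midline at -y (right as seen from above, +x pointing away), with a red stub 14 mm high. Site: mid-web, 21 mm up; x along web, z up. Starts in the blue bin.
- bin_left: low blue open bin for left-hand brackets, fixed to the bench; origin in the centre of its underside, x and y along its short and long sides, z up. Outside 138 (x) x 228 (y) x 29 mm high, walls 4 mm, inner floor 4 mm above its underside (inside 130 x 220 mm). A right-hand bracket is in it at the start, web along its long side.
- bin_right: low yellow open bin for right-hand brackets, fixed to the bench; origin in the centre of its underside, x and y along its short and long sides, z up. Outside 138 (x) x 228 (y) x 29 mm high, walls 4 mm, inner floor 4 mm above its underside (inside 130 x 220 mm). It starts empty.
- pot: small white pot with red lid, 38 mm across, 49 mm high; origin under its centre. Leave it alone
- offcut: short white square-tube offcut standing up, 30 x 30 x 45 mm high; origin under its centre. Leave it alone
- screwdriver: screwdriver lying on the bench at the left; origin under it. Leave it alone
- mallet: hammer lying on the bench at the right; origin under it. Leave it alone
- tape: yellow tape measure, 65 x 35 x 60 mm high, at the left; origin under its centre. Leave it alone
- tin: blue grease tin with a pale label, 66 mm across, 75 mm high, at the right; origin under its centre. Leave it alone
There are look-alikes about, which are no part of the job. What is shaped like the part that bears left_a_center but purple is not meant.

How it is judged:
By the outcome, as a careful person would: the job done as asked, in the order asked, and still so for the second after the job is handed in, with the robot touching nothing.
It also fails if it takes over 72 s, if anything falls off the work surface, if the arm or the gripper's body presses on something with over 40 N, if the wrist force passes 120 N, or if a joint passes its speed limit or range.

## Robot

A 7-joint arm with a two-finger parallel gripper is mounted at the origin on the work surface. World frame = base frame: x ahead of the robot, y to its left, z up, the work surface at z = 0. Lengths are in mm, angles in rad, forces in N, time in s.
With the tool pointing down it reaches from about 425 to 875 mm from the base axis. Payload 9.9 kg.
Tool frame: the origin (TCP) lies at the very end of the fingers, on their centre line; the grasp point (between the pads) lies 19 mm behind it; z points along the fingers, y is the line along which they close (so a half turn about z gives the same grasp; the last joint's range is limited). The gripper opens to 85 mm and grips with 20 to 120 N. Pads are 22 mm wide; open, the fingers measure 114 mm over their backs; the gripper's body (76 mm by 85 mm) begins 54 mm behind the grasp point. The pads swing forward as they close: fully open they stand 13 mm farther back than shut.
Start: joints at [1.225, 0.576, 0.025, 1.437, -0.015, 1.129, -0.057], TCP at [174.708, -652.002, 231.289] pointing down, gripper open.
Joint ranges: [-2.76, 2.76], [-0.34, 2.15], [-1.52, 1.57], [0.19, 2.46], [-1.09, 4.23], [0.17, 1.99], [-2.82, 2.82]. Speed limits (rad/s): [2.22, 2.22, 3.01, 3.01, 3.14, 3.14, 3.14].

## Interface

Orientations are given as a rotation vector (axis times angle).
In Python, from rig import robot gives the robot as it stands.
- The arm moves only by the shell command python3 -m pendant 'ROWS' [FORCE]. ROWS is JSON, a list of rows, each a list of 7 numbers: the shift along the tool's x, y, z in units of 100 mm (1.0 is 100 mm), then the turn, a rotation vector about the tool's x, y, z in units of 30 degrees (1.0 is 30 degrees), then the closure, from -1 (fully open) to 1 (shut). A call has 1 to 8 rows; each row is the pose to reach, as a shift and turn from the pose commanded when the call began, along the tool's axes at that moment; what a row does not reach only later rows make up. A row lasts 1/8 s, in which the tool goes at most 62.5 mm and 10.7 degrees, less where a joint would pass 70% of its speed; a pose out of reach is approached as far as the arm can. A call with a number of a shift or a turn outside -1 to 1 is refused whole. A call with a gripper value outside its range is refused whole. The fingers move at their own pace and stop on an object; FORCE is the grip in N (left out, the last holds). Time passes only in rows, so rows that repeat a pose let the fingers close. It gives the time, the measured TCP pose, the force, the opening and the grip force at its end, in the units of the state.
- robot.sense(): the state, without advancing time (a new reading comes with each control period).
- robot.snapshot(name): name is "scene" or "top" or "wrist"; returns the picture (400x640x3 uint8, blue, green, red); there is no depth.
- robot.camera_params(name): a dict with "camera_matrix" (3x3 intrinsics, pixels), "camera_from_world" (4x4, takes a point from world to camera coordinates). Camera axes: x right, y up, looking along -z (the intrinsics and any distortion apply to the point x, -y, -z); pixel columns grow to the right and rows downward; lengths in mm; the calibration is good to about 2 mm. The wrist camera is an equidistant fisheye: a pixel r from the principal point sees the ray r / f radians off the axis. A picture is of the moment at which its call begins: read the wrist's pose just before it. camera_params takes no time and is no camera call; for the wrist camera it gives the pose at the moment of the call.
- robot.job_done(): hands the job in; it is judged then, once.
The state is a dict: "t": time; "joints": joint angles; "joint_velocities": joint speeds; "joint_efforts": joint torques, N m; "position": TCP position; "tcp_rot": TCP orientation; "ft_force": force on the tool from outside, world axes, zero at the start; "torque": the same for the moment, N m; "finger_gap": finger opening in mm; "grasp_force": force on a finger pad.
Only numpy, scipy, OpenCV 4.12 (cv2) and the standard library are available. Lean on these libraries where they do the work, as an engineer would, in place of code of your own. Each camera call takes 0.05 s, during which the arm holds its last target. There are 200 camera calls.

## Working session

There is one attempt and no reset: what is moved stays moved. The work goes in short steps, Python scripts to look and compute and a shell command to move; the robot and the scene stay as the last step left them, time stands still between calls to the robot, and variables do not carry over. Pictures are saved under pics/ and viewed, at most 10 in all, crops included, and the job is handed in when it is done.

```bash
ls; mkdir -p pics; python3 - <<'E'
from rig import robot
import cv2,numpy as np
s=robot.sense();print(s['t'],s['position'],s['tcp_rot'],s['finger_gap'])
for n in ['top','scene']:
    i=robot.snapshot(n);cv2.imwrite(f'pics/{n}0.png',i)
    p=robot.camera_params(n);print(n,p['camera_matrix'],np.round(p['camera_from_world'],4).tolist())
E
```

```text
pics
0.0 [ 174.57594125 -651.56735748  230.44909623] [-3.11310513e+00 -4.09958908e-01  5.36958972e-04] 85.4950251385282
top [[383.10541626   0.         317.08273298]
 [  0.         383.10541626 200.99148856]
 [  0.           0.           1.        ]] [[0.0016, -1.0, -0.0095, 25.5183], [0.9955, 0.0007, 0.0947, -485.6642], [-0.0947, -0.0096, 0.9955, -1030.4701], [0.0, 0.0, 0.0, 1.0]]
scene [[489.57335007   0.         313.97186175]
 [  0.         489.57335007 202.68189909]
 [  0.           0.           1.        ]] [[-0.6647, 0.7468, -0.0229, 294.7962], [-0.4295, -0.3569, 0.8296, 164.6028], [0.6114, 0.5612, 0.5579, -1675.6591], [0.0, 0.0, 0.0, 1.0]]
```

View pics/top0.png

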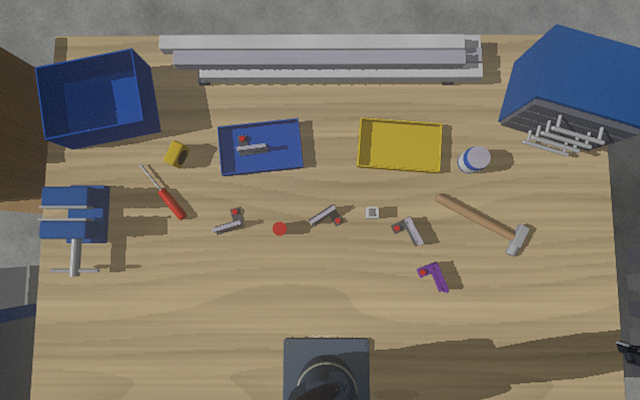

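View pics/scene0.png

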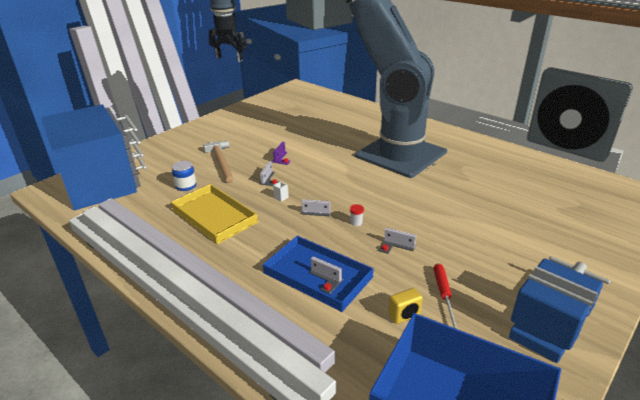

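The top view shows four bright-web brackets:
- (228,226): toe at the right end, sticking out up, so left-hand.
- (325,215): toe at the right end, sticking out down, so right-hand.
- (411,231): toe at the upper end, sticking out left, so left-hand.
- (252,147), in the blue bin: toe at the left end, sticking out up, so right-hand.

The bracket at (436,276) is purple, so it is a look-alike and excluded. I'll confirm this in a crop and measure.

```bash
cat > h.py <<'E'
import cv2,numpy as np
from rig import robot
def ray(p,uv,fish=False):
    K=np.array(p['camera_matrix']);T=np.array(p['camera_from_world'])
    x=(uv[0]-K[0,2])/K[0,0];y=(uv[1]-K[1,2])/K[1,1]
    if fish:
        r=np.hypot(x,y)+1e-12;d=np.array([x/r*np.sin(r),-y/r*np.sin(r),-np.cos(r)])
    else: d=np.array([x,-y,-1.])
    return -T[:3,:3].T@T[:3,3],T[:3,:3].T@d
def plane(p,uv,z,fish=False):
    o,d=ray(p,uv,fish);return (o+d*(z-o[2])/d[2])[:2]
def proj(p,X):
    K=np.array(p['camera_matrix']);T=np.array(p['camera_from_world'])
    c=T[:3,:3]@np.array(X)+T[:3,3];return K[0,0]*c[0]/-c[2]+K[0,2],K[1,1]*-c[1]/-c[2]+K[1,2]
def blobs(m,lo):
    n,l,s,c=cv2.connectedComponentsWithStats(m.astype('uint8'))
    return [(c[i],s[i,4],np.argwhere(l==i)[:,::-1]) for i in range(1,n) if s[i,4]>=lo]
E
python3 - <<'E'
from h import *
i=cv2.imread('pics/top0.png');p=robot.camera_params('top')
cv2.imwrite('pics/crop.png',cv2.resize(i[110:300,205:465],None,fx=3,fy=3,interpolation=cv2.INTER_CUBIC))
h=cv2.cvtColor(i,cv2.COLOR_BGR2HSV);m=(h[...,1]<60)&(h[...,2]>110)
m[:105]=0;m[300:]=0;m[:,:205]=0;m[:,430:]=0
for c,a,P in blobs(m,25):
    r=cv2.minAreaRect(P.astype(np.float32));b=cv2.boxPoints(r)
    w=np.array([plane(p,q,42) for q in b]);e=w[1]-w[0];f=w[2]-w[1]
    L=e if np.hypot(*e)>np.hypot(*f) else f
    print('web',c.round(),a,plane(p,c,38).round(),np.hypot(*e).round(),np.hypot(*f).round(),np.degrees(np.arctan2(L[1],L[0])).round(1))
R=((h[...,0]<8)|(h[...,0]>172))&(h[...,1]>140)&(h[...,2]>90)
for c,a,P in blobs(R,12):print('red',c.round(),a,plane(p,c,14).round())
for n,lo,hi in(('blue',100,125),('yel',22,32)):
    k=(h[...,0]>=lo)&(h[...,0]<=hi)&(h[...,1]>130);k[:100]=0;k[190:]=0;k[:,:205]=0;k[:,455:]=0
    P=max(blobs(k,500),key=lambda b:b[1])[2];r=cv2.minAreaRect(P.astype(np.float32))
    w=np.array([plane(p,q,29) for q in cv2.boxPoints(r)]);print(n,w.round().tolist(),w.mean(0).round())
E
```

```text
web [218. 148.] 57 [630. 298.] 9.0 134.0 -176.2
web [250. 146.] 118 [635. 210.] 81.0 11.0 -82.8
web [322. 214.] 141 [448.  13.] 83.0 15.0 -57.2
web [371. 212.] 164 [ 454. -121.] 35.0 32.0 -90.0
web [413. 231.] 222 [ 404. -233.] 20.0 82.0 -153.3
web [225. 226.] 136 [417. 274.] 82.0 13.0 -73.2
red [242. 138.] 24 [665. 240.]
red [172. 204.] 294 [478. 431.]
red [234. 211.] 24 [458. 256.]
red [337. 220.] 25 [434. -30.]
red [279. 228.] 152 [411. 130.]
red [397. 228.] 28 [ 413. -193.]
red [422. 272.] 26 [ 293. -260.]
blue [[693.0, 306.0], [717.0, 81.0], [582.0, 66.0], [558.0, 288.0]] [637. 186.]
yel [[580.0, -81.0], [721.0, -92.0], [703.0, -324.0], [562.0, -310.0]] [ 642. -202.]
```

View pics/crop.png

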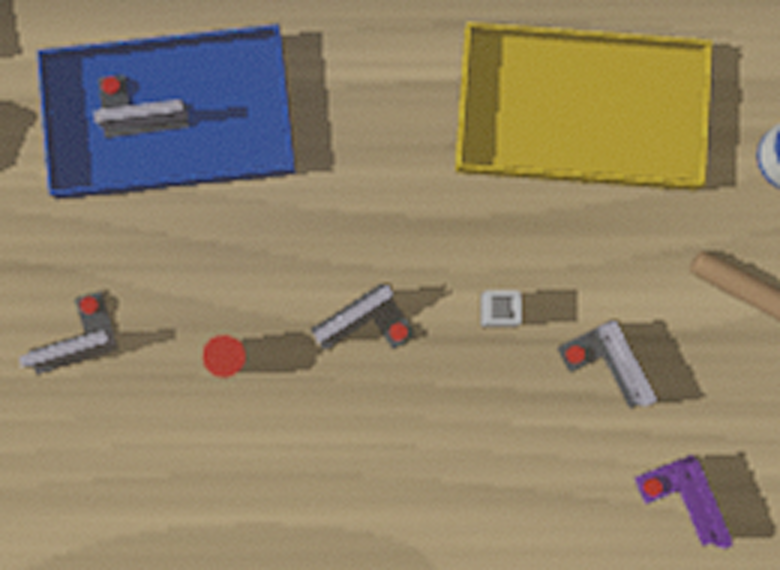

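Crop confirms it: two left-hand brackets on the bench at (228,226) and (411,231), a right-hand one at (325,215), and a right-hand one in the blue bin. The purple one is excluded.

```bash
cat >> h.py <<'E'
from scipy.spatial.transform import Rotation as Ro
def yawnow(s=None):
    R=Ro.from_rotvec((s or robot.sense())['tcp_rot']).as_matrix();return np.degrees(np.arctan2(R[1,0],R[0,0]))
def down(yaw): return Ro.from_euler('z',yaw,degrees=True)*Ro.from_euler('x',180,degrees=True)
def plan(*targets):
    s=robot.sense();p=np.array(s['position']);R=Ro.from_rotvec(s['tcp_rot']);y=yawnow(s)
    print('now',s['t'],p.round(1),round(y,1),round(s['finger_gap'],1))
    for x,yy,z,w in targets:
        g=np.array([x,yy,z]);d=(w-y+90)%180-90
        if abs(w-y)<=180: d=w-y
        for N in range(1,20):
            out=[];a,Ra=p,R
            for k in range(1,N+1):
                b=p+(g-p)*k/N;Rb=down(y+d*k/N)
                out.append(np.r_[(Ra.inv().apply(b-a))/100,np.degrees((Ra.inv()*Rb).as_rotvec())/30]);a,Ra=b,Rb
            if np.abs(out).max()<=1: break
        for o in out: print(np.round(o,3).tolist())
        print('-');p,R,y=a,Ra,y+d
E
python3 -c "
from h import *
plan((430,13,200,123))"
```

```text
now 0.1 [ 174.6 -651.6  230.5] 15.0 85.7
[0.523, -0.72, 0.039, -0.003, -0.0, -0.45]
[0.677, -0.578, 0.038, 0.0, 0.0, -0.45]
[0.793, -0.404, 0.038, 0.0, 0.0, -0.45]
[0.865, -0.207, 0.038, 0.0, 0.0, -0.45]
[0.89, 0.0, 0.038, 0.0, 0.0, -0.45]
[0.865, 0.208, 0.038, 0.0, 0.0, -0.45]
[0.793, 0.404, 0.038, 0.0, 0.0, -0.45]
[0.677, 0.578, 0.038, -0.0, 0.0, -0.45]
-
```

```bash
python3 -m pendant '[[0.52,-0.72,0.04,0,0,-0.45,-1],[0.52,-0.72,0.04,0,0,-0.45,-1]]' 
python3 -m pendant '[[0.68,-0.58,0.04,0,0,-0.45,-1],[0.68,-0.58,0.04,0,0,-0.45,-1]]' >/dev/null
python3 -m pendant '[[0.79,-0.40,0.04,0,0,-0.45,-1],[0.79,-0.40,0.04,0,0,-0.45,-1]]' >/dev/null
python3 -m pendant '[[0.865,-0.21,0.04,0,0,-0.45,-1],[0.865,-0.21,0.04,0,0,-0.45,-1]]' >/dev/null
python3 -m pendant '[[0.89,0,0.04,0,0,-0.45,-1],[0.89,0,0.04,0,0,-0.45,-1]]' >/dev/null
python3 -m pendant '[[0.865,0.21,0.04,0,0,-0.45,-1],[0.865,0.21,0.04,0,0,-0.45,-1]]' >/dev/null
python3 -m pendant '[[0.79,0.40,0.04,0,0,-0.45,-1],[0.79,0.40,0.04,0,0,-0.45,-1]]' >/dev/null
python3 -m pendant '[[0.68,0.58,0.04,0,0,-0.45,-1],[0.68,0.58,0.04,0,0,-0.45,-1],[0.68,0.58,0.04,0,0,-0.45,-1]]'
python3 - <<'E'
from h import *
print(robot.sense()['joints'].__repr__())
p=robot.camera_params('wrist');i=robot.snapshot('wrist');cv2.imwrite('pics/w1.png',i)
np.savez('w1.npz',K=p['camera_matrix'],T=p['camera_from_world']);print(p)
plan((448,13,120,123))
E
```

```text
t: 0.35
position: [207.7, -566.0, 226.7]
tcp_rot: [-3.04, -0.782, -0.001]
ft_force: [0.4, -0.2, 0.5]
finger_gap: 85.5
grasp_force: 0.0
t: 2.22
position: [430.4, 14.1, 199.2]
tcp_rot: [-1.496, -2.762, -0.002]
ft_force: [-0.2, 0.5, 0.2]
finger_gap: 85.4
grasp_force: 0.0
array([ 0.37040011,  0.30195525, -0.65563304,  2.07551071,  0.24491586,
        0.83851411,  0.14945758])
{'camera_matrix': array([[309.70691629,   0.        , 317.77552864],
       [  0.        , 309.70691629, 199.13895731],
       [  0.        ,   0.        ,   1.        ]]), 'camera_from_world': array([[ 8.37678790e-01,  5.46162204e-01,  1.04474582e-03,
        -3.68814812e+02],
       [-5.27067911e-01,  8.08891263e-01, -2.60565428e-01,
         2.40826237e+02],
       [-1.43156074e-01,  2.17719480e-01,  9.65455626e-01,
        -2.88769109e+02],
       [ 0.00000000e+00,  0.00000000e+00,  0.00000000e+00,
         1.00000000e+00]])}
now 2.275 [429.8  12.6 199.1] 123.0 85.4
[-0.096, 0.155, 0.79, -0.001, -0.001, -0.001]
-
```

View pics/w1.png

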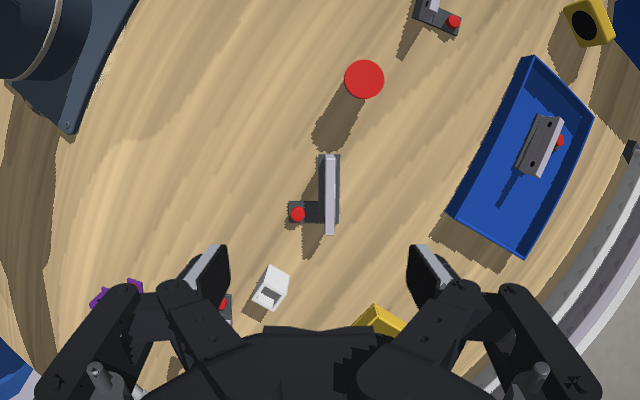

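The wrist view shows the right-hand bracket's web top as the strip from (328,155) to (332,235), with its red stub at (298,214). I'll measure that strip.

```bash
cat >> h.py <<'E'
def web(i,p,box,zt,vmin=175,smax=50,k=0):
    """web top strip in a wrist picture; box=u0,v0,u1,v1 -> centre, angle, length, width"""
    h=cv2.cvtColor(i,cv2.COLOR_BGR2HSV);m=np.zeros(h.shape[:2],bool);u0,v0,u1,v1=box
    m[v0:v1,u0:u1]=((h[...,1]<smax)&(h[...,2]>vmin))[v0:v1,u0:u1]
    c,a,P=max(blobs(m,20),key=lambda b:b[1])
    W=np.array([plane(p,q,zt,True) for q in P],np.float32)
    (x,y),(a1,a2),_=r=cv2.minAreaRect(W);b=cv2.boxPoints(r);e=b[1]-b[0];f=b[2]-b[1]
    L=e if np.hypot(*e)>np.hypot(*f) else f
    print('web px',c.round(),a,'xy',round(x,1),round(y,1),'len',round(max(a1,a2)),'w',round(min(a1,a2),1),'ang',(np.degrees(np.arctan2(L[1],L[0]))%180).round(1),'vals',np.percentile(h[P[:,1],P[:,0],2],[5,50,95]))
E
python3 - <<'E'
from h import *
z=np.load('w1.npz');p={'camera_matrix':z['K'],'camera_from_world':z['T']};i=cv2.imread('pics/w1.png')
h=cv2.cvtColor(i,cv2.COLOR_BGR2HSV);print(h[195,312:345,2],h[195,312:345,1])
for v in(120,160,185,200):web(i,p,(300,145,350,245),42,v)
E
```

```text
[100 101 103 104 106 109  72  52  53  53  53  51  66 136 189 191 190 190
 191 191 189 187 211 152  84  89  91 128 189 202 201 202 202] [82 81 82 81 84 84 43 29 24 24 29 20 23 19 18 20 19 19 20 20 18 20 19 18
 24 26 22 50 82 83 82 83 83]
web px [330. 194.] 855 xy 446.9 12.3 len 84 w 10.2 ang 123.5 vals [130.7 189.  198. ]
web px [330. 194.] 707 xy 447.3 11.9 len 83 w 9.3 ang 122.8 vals [176. 190. 199.]
web px [330. 196.] 622 xy 448.2 10.2 len 79 w 8.0 ang 123.5 vals [188.   190.   202.95]Traceback (most recent call last):
  File "<stdin>", line 4, in <module>
  File "h.py", line 40, in web
    c,a,P=max(blobs(m,20),key=lambda b:b[1])
          ~~~^^^^^^^^^^^^^^^^^^^^^^^^^^^^^^^
ValueError: max() iterable argument is empty
```

```bash
python3 -c "
from h import *
plan((446,14,80,123),(446,14,17,123),(446,14,120,123),(640,-155,120,86))"
```

```text
now 2.275 [429.8  12.6 199.1] 123.0 85.4
[-0.039, 0.072, 0.595, -0.001, -0.001, -0.0]
[-0.038, 0.072, 0.595, -0.0, 0.0, -0.0]
-
[0.0, -0.0, 0.63, 0.0, 0.0, 0.0]
-
[-0.0, 0.0, -0.515, 0.0, 0.0, 0.0]
[-0.0, 0.0, -0.515, 0.0, 0.0, 0.0]
-
[-0.825, 0.236, 0.0, 0.0, -0.0, 0.411]
[-0.755, 0.406, 0.0, -0.0, -0.0, 0.411]
[-0.651, 0.558, 0.0, 0.0, -0.0, 0.411]
-
```

```bash
python3 -m pendant '[[-0.08,0.145,0.6,0,0,0,-0.6],[-0.08,0.145,1,0,0,0,-0.6],[-0.08,0.145,1,0,0,0,-0.6]]' >/dev/null
python3 -m pendant '[[0,0,0.4,0,0,0,-0.6],[0,0,0.82,0,0,0,-0.6],[0,0,0.82,0,0,0,-0.6],[0,0,0.82,0,0,0,-0.6]]'
python3 -m pendant '[[0,0,0,0,0,0,1],[0,0,0,0,0,0,1],[0,0,0,0,0,0,1],[0,0,0,0,0,0,1],[0,0,0,0,0,0,1],[0,0,0,0,0,0,1]]' 80
python3 -m pendant '[[0,0,-0.3,0,0,0,1],[0,0,-0.6,0,0,0,1],[0,0,-1,0,0,0,1],[0,0,-1,0,0,0,1]]'
python3 -c "
from h import *
plan((650,-150,120,86),(650,-150,45,86))"
```

```text
t: 3.15
position: [447.0, 13.3, 19.1]
tcp_rot: [1.499, 2.758, 0.001]
ft_force: [0.5, 1.8, 0.2]
finger_gap: 68.1
grasp_force: 0.0
t: 3.9
position: [446.3, 13.6, 17.8]
tcp_rot: [1.499, 2.76, -0.0]
ft_force: [-1.4, -0.4, 10.0]
finger_gap: 8.8
grasp_force: 78.4
t: 4.4
position: [447.3, 13.8, 119.4]
tcp_rot: [1.498, 2.757, 0.003]
ft_force: [0.7, -0.8, -1.3]
finger_gap: 8.4
grasp_force: 78.6
now 4.4 [447.3  13.8 119.4] 123.0 8.4
[-0.826, 0.27, 0.001, 0.007, 0.003, 0.411]
[-0.749, 0.44, -0.002, 0.0, -0.0, 0.411]
[-0.638, 0.589, -0.002, 0.0, -0.0, 0.411]
-
[0.0, -0.0, 0.75, 0.0, 0.0, 0.0]
-
```

```bash
python3 -m pendant '[[-0.4,0.13,0,0,0,0.2,1],[-0.83,0.27,0,0,0,0.41,1],[-0.83,0.27,0,0,0,0.41,1]]' >/dev/null
python3 -m pendant '[[-0.37,0.22,0,0,0,0.2,1],[-0.75,0.44,0,0,0,0.41,1],[-0.75,0.44,0,0,0,0.41,1]]' >/dev/null
python3 -m pendant '[[-0.32,0.3,0,0,0,0.2,1],[-0.64,0.59,0,0,0,0.41,1],[-0.64,0.59,0,0,0,0.41,1],[-0.64,0.59,0,0,0,0.41,1]]'
python3 - <<'E'
from h import *
plan((650,-150,50,86))
p=robot.camera_params('wrist');i=robot.snapshot('wrist');cv2.imwrite('pics/w2.png',i)
np.savez('w2.npz',K=p['camera_matrix'],T=p['camera_from_world'])
E
```

```text
t: 5.65
position: [647.9, -148.9, 116.3]
tcp_rot: [-2.291, -2.146, 0.002]
ft_force: [-0.4, -0.1, -0.9]
finger_gap: 8.3
grasp_force: 78.7
now 5.65 [ 647.9 -148.9  116.3] 86.3 8.3
[-0.01, 0.023, 0.663, -0.005, -0.002, 0.009]
-
```

View pics/w2.png

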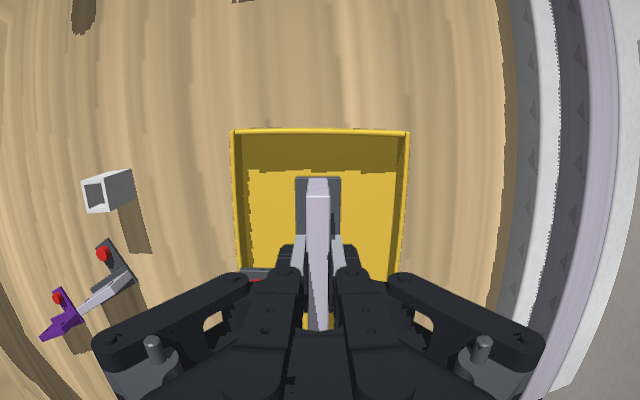

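The view shows the bracket held over the yellow bin, aligned with it. The bin's +y rim corners are at (232,131) and (409,132).

```bash
python3 - <<'E'
from h import *
z=np.load('w2.npz');p={'camera_matrix':z['K'],'camera_from_world':z['T']}
for q in((231,130),(409,131),(407,220),(236,220)):print(q,plane(p,q,29,True).round(1))
E
```

```text
(231, 130) [586.2 -86.4]
(409, 131) [720.7 -95.9]
(407, 220) [ 718.9 -166.8]
(236, 220) [ 581.4 -157.8]
```

```bash
python3 -m pendant '[[0,0.03,0.4,0,0,0,1],[0,0.03,0.7,0,0,0,1],[0,0.03,0.85,0,0,0,1],[0,0.03,0.92,0,0,0,1],[0,0.03,0.93,0,0,0,1],[0,0.03,0.93,0,0,0,1]]'
python3 -c "
from h import *
plan((650,-150,22,86))"
```

```text
t: 6.45
position: [652.8, -150.8, 25.3]
tcp_rot: [2.295, 2.144, 0.001]
ft_force: [-0.4, -0.4, -1.6]
finger_gap: 8.4
grasp_force: 78.8
now 6.45 [ 652.8 -150.8   25.3] 86.1 8.4
[0.006, -0.029, 0.033, 0.003, 0.0, 0.003]
-
```

```bash
python3 -m pendant '[[0,0,0.03,0,0,0,1],[0,0,0.03,0,0,0,1]]'
python3 -m pendant '[[0,0,0,0,0,0,0.2],[0,0,0,0,0,0,0.2],[0,0,0,0,0,0,0.2]]'
python3 -m pendant '[[0,0,-0.3,0,0,0,0.2],[0,0,-0.8,0,0,0,0],[0,0,-1,0,0,0,0],[0,0,-1,0,0,0,0]]'
python3 -c "
from h import *
plan((625,185,150,97))"
```

```text
t: 6.7
position: [652.9, -150.8, 22.0]
tcp_rot: [2.295, 2.143, 0.002]
ft_force: [0.5, -0.4, 1.9]
finger_gap: 8.4
grasp_force: 79.3
t: 7.08
position: [652.2, -150.7, 21.2]
tcp_rot: [-2.296, -2.144, 0.0]
ft_force: [0.3, -0.6, 0.8]
finger_gap: 34.6
grasp_force: 0.0
t: 7.58
position: [653.3, -150.8, 123.1]
tcp_rot: [2.294, 2.143, 0.003]
ft_force: [-0.3, 0.4, -0.9]
finger_gap: 42.6
grasp_force: 0.0
now 7.575 [ 653.3 -150.8  123.1] 86.1 42.6
[0.833, -0.128, -0.068, 0.006, 0.001, -0.091]
[0.838, -0.088, -0.067, -0.0, 0.0, -0.091]
[0.841, -0.048, -0.067, 0.0, 0.0, -0.091]
[0.842, -0.008, -0.067, 0.0, 0.0, -0.091]
-
```

```bash
python3 -m pendant '[[0.4,-0.06,-0.07,0,0,-0.09,0],[0.83,-0.12,-0.14,0,0,-0.09,0]]' >/dev/null
python3 -m pendant '[[0.4,-0.04,-0.07,0,0,-0.09,0],[0.83,-0.08,-0.14,0,0,-0.09,0]]' >/dev/null
python3 -m pendant '[[0.4,-0.02,-0.07,0,0,-0.09,0],[0.83,-0.04,-0.14,0,0,-0.09,0]]' >/dev/null
python3 -m pendant '[[0.4,0,-0.07,0,0,-0.09,0],[0.8,0,-0.14,0,0,-0.09,0],[0.8,0,-0.14,0,0,-0.09,0]]'
python3 - <<'E'
from h import *
p=robot.camera_params('wrist');i=robot.snapshot('wrist');cv2.imwrite('pics/w3.png',i)
np.savez('w3.npz',K=p['camera_matrix'],T=p['camera_from_world'])
try: web(i,p,(240,100,400,260),46,170)
except Exception as e:print(e)
E
```

```text
t: 8.7
position: [626.3, 183.5, 176.6]
tcp_rot: [-2.075, -2.355, -0.001]
ft_force: [-0.4, -0.5, -0.8]
finger_gap: 42.6
grasp_force: 0.0
web px [329. 166.] 957 xy 633.7 206.4 len 79 w 9.2 ang 97.5 vals [184. 222. 228.]
```

View pics/w3.png

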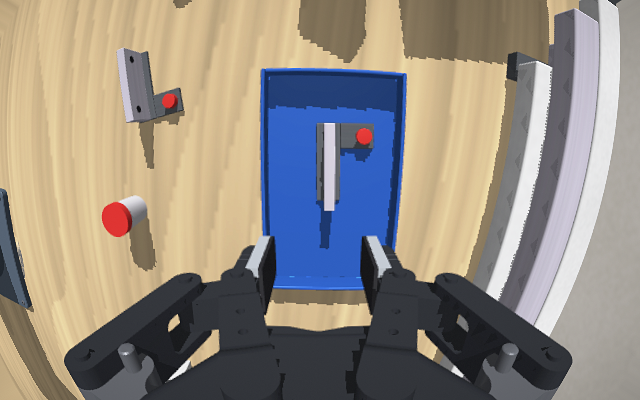

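The view shows the bin bracket's web top at (329,166), with its toe at the far (+y) end and to the right, so right-hand. Blue rim corners are at (262,69) and (406,74).

```bash
python3 - <<'E'
from h import *
z=np.load('w3.npz');p={'camera_matrix':z['K'],'camera_from_world':z['T']}
for q in((262,69),(406,74),(391,288),(265,280)):print(q,plane(p,q,29,True).round(1))
web(cv2.imread('pics/w3.png'),p,(110,40,165,125),42,120)
plan((634,203.5,95,97.5),(634,203.5,22,97.5),(634,203.5,140,97.5),(637,-260,120,86),(637,-260,30,86))
E
```

```text
(262, 69) [560.5 289.6]
(406, 74) [695.3 303.8]
(391, 288) [721.1  80.8]
(265, 280) [582.7  74.6]
web px [132.  87.] 1446 xy 427.4 271.3 len 83 w 30.5 ang 106.9 vals [121. 125. 217.]
now 8.75 [626.8 180.4 176.2] 97.1 42.6
[0.22, 0.102, 0.811, -0.003, -0.001, -0.014]
-
[0.0, -0.0, 0.73, 0.0, 0.0, 0.0]
-
[0.0, 0.0, -0.59, 0.0, 0.0, 0.0]
[0.0, 0.0, -0.59, 0.0, 0.0, 0.0]
-
[-0.92, -0.115, 0.04, 0.0, -0.0, 0.077]
[-0.924, -0.078, 0.04, 0.0, -0.0, 0.077]
[-0.926, -0.041, 0.04, 0.0, -0.0, 0.077]
[-0.927, -0.004, 0.04, 0.0, -0.0, 0.077]
[-0.926, 0.033, 0.04, 0.0, -0.0, 0.077]
-
[0.0, -0.0, 0.9, 0.0, 0.0, 0.0]
-
```

```bash
python3 -m pendant '[[0.22,0.1,0.4,0,0,0,0],[0.22,0.1,0.81,0,0,0,0],[0.22,0.1,0.81,0,0,0,0]]' >/dev/null
python3 -m pendant '[[0,0,0.35,0,0,0,0],[0,0,0.72,0,0,0,0],[0,0,0.72,0,0,0,0],[0,0,0.72,0,0,0,0]]'
python3 -m pendant '[[0,0,0,0,0,0,1],[0,0,0,0,0,0,1],[0,0,0,0,0,0,1],[0,0,0,0,0,0,1],[0,0,0,0,0,0,1]]' 80
python3 -m pendant '[[0,0,-0.3,0,0,0,1],[0,0,-0.6,0,0,0,1],[0,0,-1,0,0,0,1],[0,0,-1,0,0,0,1],[0,0,-1,0,0,0,1]]'
python3 -c "
from h import *
plan((637,-260,120,86),(637,-260,30,86))"
```

```text
t: 9.62
position: [636.1, 201.6, 26.3]
tcp_rot: [2.084, 2.349, 0.003]
ft_force: [-0.0, -0.2, 0.1]
finger_gap: 42.9
grasp_force: 0.0
t: 10.25
position: [635.8, 202.0, 26.1]
tcp_rot: [2.083, 2.35, 0.003]
ft_force: [-0.6, -0.9, 8.4]
finger_gap: 8.3
grasp_force: 79.9
t: 10.88
position: [634.6, 201.3, 124.0]
tcp_rot: [2.084, 2.351, -0.001]
ft_force: [0.2, -0.4, -2.7]
finger_gap: 8.4
grasp_force: 78.6
now 10.875 [634.6 201.3 124. ] 96.9 8.4
[-0.917, -0.106, 0.008, -0.001, 0.001, 0.073]
[-0.92, -0.071, 0.008, 0.0, -0.0, 0.073]
[-0.922, -0.036, 0.008, 0.0, -0.0, 0.073]
[-0.923, -0.001, 0.008, 0.0, -0.0, 0.073]
[-0.922, 0.034, 0.008, 0.0, -0.0, 0.073]
-
[0.0, -0.0, 0.9, 0.0, 0.0, 0.0]
-
```

```bash
python3 -m pendant '[[-0.4,-0.05,0,0,0,0.04,1],[-0.92,-0.1,0,0,0,0.07,1]]' >/dev/null
python3 -m pendant '[[-0.5,-0.04,0,0,0,0.04,1],[-0.92,-0.07,0,0,0,0.07,1]]' >/dev/null
python3 -m pendant '[[-0.5,-0.02,0,0,0,0.04,1],[-0.92,-0.04,0,0,0,0.07,1]]' >/dev/null
python3 -m pendant '[[-0.5,0,0,0,0,0.04,1],[-0.92,0,0,0,0,0.07,1]]' >/dev/null
python3 -m pendant '[[-0.5,0.02,0,0,0,0.04,1],[-0.92,0.03,0,0,0,0.07,1],[-0.92,0.03,0,0,0,0.07,1],[-0.92,0.03,0,0,0,0.07,1]]'
python3 -c "
from h import *
plan((637,-260,30,86))"
```

```text
t: 12.38
position: [638.0, -258.3, 122.9]
tcp_rot: [-2.288, -2.149, 0.0]
ft_force: [0.7, 1.0, -1.6]
finger_gap: 8.4
grasp_force: 78.5
now 12.375 [ 638.  -258.3  122.9] 86.4 8.4
[-0.019, -0.007, 0.929, -0.004, -0.003, 0.014]
-
```

```bash
python3 -m pendant '[[-0.02,0,0.4,0,0,0,1],[-0.02,0,0.75,0,0,0,1],[-0.02,0,0.88,0,0,0,1],[-0.02,0,0.95,0,0,0,1],[-0.02,0,0.96,0,0,0,1],[-0.02,0,0.96,0,0,0,1]]'
python3 -m pendant '[[0,0,0,0,0,0,1]]'
```

```text
t: 13.12
position: [639.3, -261.2, 29.4]
tcp_rot: [2.289, 2.15, 0.001]
ft_force: [0.6, -0.2, -2.0]
finger_gap: 8.1
grasp_force: 78.5
t: 13.25
position: [639.0, -261.4, 29.3]
tcp_rot: [2.289, 2.15, 0.001]
ft_force: [-0.4, 0.0, -1.3]
finger_gap: 7.9
grasp_force: 78.5
```

```bash
python3 -m pendant '[[0,0,0.02,0,0,0,1],[0,0,0.036,0,0,0,1],[0,0,0.036,0,0,0,1]]'
python3 -m pendant '[[0,0,0,0,0,0,0.2],[0,0,0,0,0,0,0.2],[0,0,0,0,0,0,0.2]]'
python3 -m pendant '[[0,0,-0.3,0,0,0,0.2],[0,0,-0.8,0,0,0,0],[0,0,-1,0,0,0,0],[0,0,-1,0,0,0,0]]'
python3 -c "
from h import *
plan((425,240,190,107))"
```

```text
t: 13.62
position: [638.8, -261.3, 26.1]
tcp_rot: [2.29, 2.15, 0.0]
ft_force: [-3.6, 1.3, 10.3]
finger_gap: 8.1
grasp_force: 80.3
t: 14.0
position: [638.5, -261.1, 24.5]
tcp_rot: [-2.29, -2.15, -0.0]
ft_force: [0.7, -0.0, -0.4]
finger_gap: 34.2
grasp_force: 0.0
t: 14.5
position: [639.3, -261.4, 126.2]
tcp_rot: [2.289, 2.149, 0.002]
ft_force: [-0.2, -1.1, -0.1]
finger_gap: 42.9
grasp_force: 0.0
now 14.5 [ 639.3 -261.4  126.2] 86.4 42.9
[0.811, -0.409, -0.108, 0.005, 0.002, -0.115]
[0.835, -0.36, -0.106, 0.0, 0.0, -0.115]
[0.855, -0.309, -0.106, 0.0, 0.0, -0.115]
[0.872, -0.257, -0.106, 0.0, 0.0, -0.115]
[0.885, -0.205, -0.106, 0.0, 0.0, -0.115]
[0.896, -0.151, -0.106, 0.0, 0.0, -0.115]
-
```

```bash
python3 -m pendant '[[0.4,-0.2,-0.1,0,0,-0.06,0],[0.81,-0.41,-0.11,0,0,-0.115,0]]' >/dev/null
python3 -m pendant '[[0.4,-0.18,-0.1,0,0,-0.06,0],[0.835,-0.36,-0.11,0,0,-0.115,0]]' >/dev/null
python3 -m pendant '[[0.4,-0.15,-0.1,0,0,-0.06,0],[0.855,-0.31,-0.11,0,0,-0.115,0]]' >/dev/null
python3 -m pendant '[[0.4,-0.13,-0.1,0,0,-0.06,0],[0.87,-0.26,-0.11,0,0,-0.115,0]]' >/dev/null
python3 -m pendant '[[0.4,-0.1,-0.1,0,0,-0.06,0],[0.885,-0.205,-0.11,0,0,-0.115,0]]' >/dev/null
python3 -m pendant '[[0.4,-0.08,-0.1,0,0,-0.06,0],[0.9,-0.15,-0.11,0,0,-0.115,0],[0.9,-0.15,-0.11,0,0,-0.115,0],[0.9,-0.15,-0.11,0,0,-0.115,0]]'
python3 - <<'E'
from h import *
p=robot.camera_params('wrist');i=robot.snapshot('wrist');cv2.imwrite('pics/w4.png',i)
np.savez('w4.npz',K=p['camera_matrix'],T=p['camera_from_world'])
for v in (150,175):
  try: web(i,p,(220,80,400,240),42,v)
  except Exception as e:print(e)
plan((425,240,190,107))
E
```

```text
t: 16.25
position: [422.9, 239.4, 189.6]
tcp_rot: [-1.866, -2.527, 0.003]
ft_force: [1.1, -1.6, -0.1]
finger_gap: 42.4
grasp_force: 0.0
web px [321. 153.] 836 xy 417.2 270.3 len 79 w 8.7 ang 107.1 vals [178. 197. 202.]
web px [321. 153.] 823 xy 417.0 270.8 len 78 w 8.7 ang 107.1 vals [180. 197. 202.]
now 16.3 [423.3 238.8 189.7] 107.0 42.5
[0.006, 0.02, -0.003, -0.004, 0.002, 0.001]
-
```

View pics/w4.png

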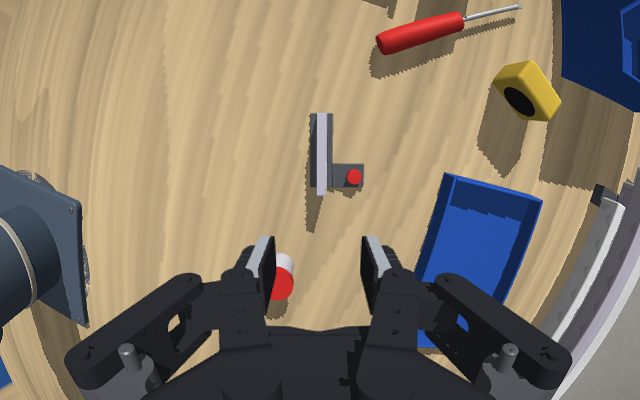

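The left-hand bracket's web is at (321,153), with its toe at the near end pointing right. The pot at (283,280) is clear of it.

```bash
python3 -c "
from h import *
plan((416,273.5,100,107),(416,273.5,18,107),(416,273.5,118,107),(629,241,120,96),(629,241,30,96))"
```

```text
now 16.3 [423.3 238.8 189.7] 107.0 42.5
[0.354, 0.033, 0.896, -0.004, 0.002, 0.001]
-
[0.0, -0.0, 0.82, 0.0, 0.0, 0.0]
-
[0.0, 0.0, -1.0, 0.0, 0.0, 0.0]
-
[-0.311, 0.647, -0.007, 0.0, -0.0, 0.122]
[-0.269, 0.666, -0.007, -0.0, -0.0, 0.122]
[-0.226, 0.682, -0.007, 0.0, -0.0, 0.122]
-
[0.0, -0.0, 0.9, 0.0, 0.0, 0.0]
-
```

```bash
python3 -m pendant '[[0.35,0.03,0.4,0,0,0,0],[0.35,0.03,0.9,0,0,0,0],[0.35,0.03,0.9,0,0,0,0]]' >/dev/null
python3 -m pendant '[[0,0,0.4,0,0,0,0],[0,0,0.82,0,0,0,0],[0,0,0.82,0,0,0,0],[0,0,0.82,0,0,0,0]]'
python3 -m pendant '[[0,0,0,0,0,0,1],[0,0,0,0,0,0,1],[0,0,0,0,0,0,1],[0,0,0,0,0,0,1],[0,0,0,0,0,0,1]]' 80
python3 -m pendant '[[0,0,-0.3,0,0,0,1],[0,0,-0.6,0,0,0,1],[0,0,-1,0,0,0,1],[0,0,-1,0,0,0,1],[0,0,-1,0,0,0,1]]'
python3 -m pendant '[[-0.15,0.32,0,0,0,0.06,1],[-0.31,0.65,0,0,0,0.12,1]]' >/dev/null
python3 -m pendant '[[-0.13,0.33,0,0,0,0.06,1],[-0.27,0.67,0,0,0,0.12,1]]' >/dev/null
python3 -m pendant '[[-0.11,0.34,0,0,0,0.06,1],[-0.23,0.68,0,0,0,0.12,1],[-0.23,0.68,0,0,0,0.12,1],[-0.23,0.68,0,0,0,0.12,1]]'
python3 -c "
from h import *
plan((629,241,26,96))"
```

```text
t: 17.18
position: [417.1, 274.6, 20.6]
tcp_rot: [1.867, 2.525, 0.002]
ft_force: [0.8, -0.2, 0.5]
finger_gap: 42.4
grasp_force: 0.0
t: 17.8
position: [416.7, 274.7, 20.3]
tcp_rot: [1.867, 2.525, 0.003]
ft_force: [-1.1, -1.5, 14.7]
finger_gap: 8.4
grasp_force: 78.6
t: 18.42
position: [415.9, 274.0, 118.6]
tcp_rot: [1.867, 2.526, -0.0]
ft_force: [-0.6, 0.6, -3.8]
finger_gap: 8.4
grasp_force: 79.0
t: 19.42
position: [628.2, 242.5, 117.1]
tcp_rot: [-2.094, -2.34, 0.004]
ft_force: [-0.3, 0.7, -1.4]
finger_gap: 8.0
grasp_force: 78.9
now 19.425 [628.2 242.5 117.1] 96.4 8.0
[-0.015, 0.009, 0.911, -0.005, 0.001, 0.012]
-
```

```bash
python3 -m pendant '[[-0.01,0,0.4,0,0,0,1],[-0.01,0,0.7,0,0,0,1],[-0.01,0,0.85,0,0,0,1],[-0.01,0,0.9,0,0,0,1],[-0.01,0,0.9,0,0,0,1],[-0.01,0,0.92,0,0,0,1],[-0.01,0,0.93,0,0,0,1]]'
python3 -m pendant '[[0,0,0.005,0,0,0,1]]'
```

```text
t: 20.3
position: [630.0, 241.5, 26.4]
tcp_rot: [2.096, 2.34, 0.002]
ft_force: [0.5, 0.3, -1.9]
finger_gap: 8.3
grasp_force: 78.9
t: 20.42
position: [629.8, 241.4, 25.5]
tcp_rot: [2.096, 2.34, 0.001]
ft_force: [0.2, -0.7, -1.7]
finger_gap: 8.2
grasp_force: 78.9
```

```bash
python3 -m pendant '[[0,0,0.016,0,0,0,1],[0,0,0.016,0,0,0,1]]'
python3 -m pendant '[[0,0,0,0,0,0,0.2],[0,0,0,0,0,0,0.2],[0,0,0,0,0,0,0.2]]'
python3 -m pendant '[[0,0,-0.3,0,0,0,0.2],[0,0,-0.8,0,0,0,0],[0,0,-1,0,0,0,0],[0,0,-1,0,0,0,0]]'
python3 -c "
from h import *
plan((388,-244,190,27))"
```

```text
t: 20.68
position: [629.9, 241.4, 24.4]
tcp_rot: [2.096, 2.34, 0.001]
ft_force: [-1.4, -0.9, 4.7]
finger_gap: 8.4
grasp_force: 80.0
t: 21.05
position: [629.7, 241.4, 23.6]
tcp_rot: [-2.096, -2.34, -0.0]
ft_force: [-1.2, 1.0, 0.7]
finger_gap: 33.8
grasp_force: 0.0
t: 21.55
position: [630.4, 241.7, 125.1]
tcp_rot: [2.095, 2.339, 0.004]
ft_force: [-0.8, -1.1, -0.7]
finger_gap: 42.8
grasp_force: 0.0
now 21.55 [630.4 241.7 125.1] 96.3 42.8
[-0.76, -0.49, -0.11, 0.005, -0.002, 0.385]
[-0.843, -0.328, -0.108, 0.0, -0.0, 0.385]
[-0.892, -0.153, -0.108, 0.0, -0.0, 0.385]
[-0.904, 0.029, -0.108, 0.0, -0.0, 0.385]
[-0.88, 0.209, -0.108, -0.0, -0.0, 0.385]
[-0.82, 0.381, -0.108, 0.0, -0.0, 0.385]
-
```

```bash
python3 -m pendant '[[-0.4,-0.25,-0.1,0,0,0.2,0],[-0.76,-0.49,-0.11,0,0,0.385,0]]' >/dev/null
python3 -m pendant '[[-0.4,-0.16,-0.1,0,0,0.2,0],[-0.84,-0.33,-0.11,0,0,0.385,0]]' >/dev/null
python3 -m pendant '[[-0.4,-0.08,-0.1,0,0,0.2,0],[-0.89,-0.15,-0.11,0,0,0.385,0]]' >/dev/null
python3 -m pendant '[[-0.4,0.01,-0.1,0,0,0.2,0],[-0.9,0.03,-0.11,0,0,0.385,0]]' >/dev/null
python3 -m pendant '[[-0.4,0.1,-0.1,0,0,0.2,0],[-0.88,0.21,-0.11,0,0,0.385,0]]' >/dev/null
python3 -m pendant '[[-0.4,0.19,-0.1,0,0,0.2,0],[-0.82,0.38,-0.11,0,0,0.385,0],[-0.82,0.38,-0.11,0,0,0.385,0],[-0.82,0.38,-0.11,0,0,0.385,0]]'
python3 - <<'E'
from h import *
p=robot.camera_params('wrist');i=robot.snapshot('wrist');cv2.imwrite('pics/w5.png',i)
for v in (150,175):
  try: web(i,p,(220,80,400,240),42,v)
  except Exception as e:print(e)
plan((388,-244,190,27))
E
```

```text
t: 23.3
position: [387.5, -242.9, 188.7]
tcp_rot: [-3.053, -0.734, 0.002]
ft_force: [0.8, 0.8, 0.3]
finger_gap: 42.8
grasp_force: 0.0
web px [322. 168.] 844 xy 404.7 -238.2 len 79 w 9.4 ang 27.0 vals [180. 195. 202.]
web px [322. 168.] 815 xy 404.2 -238.2 len 78 w 9.3 ang 26.5 vals [184. 195. 202.]
now 23.35 [ 387.8 -242.5  188.9] 27.1 43.0
[-0.006, 0.014, -0.012, -0.003, 0.001, 0.003]
-
```

View pics/w5.png

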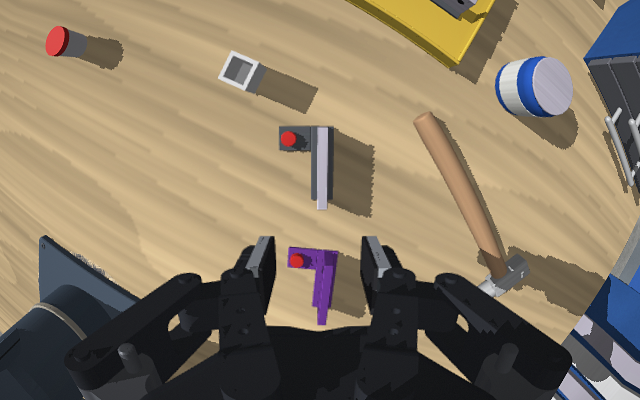

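The left-hand bracket's web is at (322,168), with its toe at the far end pointing left. The purple look-alike at (320,285) is nearer the camera and clear.

```bash
python3 -c "
from h import *
plan((402,-239.5,100,27),(402,-239.5,18,27))"
python3 -m pendant '[[0.14,-0.04,0.4,0,0,0,0],[0.14,-0.04,0.89,0,0,0,0],[0.14,-0.04,0.89,0,0,0,0]]' >/dev/null
python3 -m pendant '[[0,0,0.4,0,0,0,0],[0,0,0.82,0,0,0,0],[0,0,0.82,0,0,0,0],[0,0,0.82,0,0,0,0]]'
python3 -m pendant '[[0,0,0,0,0,0,1],[0,0,0,0,0,0,1],[0,0,0,0,0,0,1],[0,0,0,0,0,0,1],[0,0,0,0,0,0,1]]' 80
python3 -m pendant '[[0,0,-0.3,0,0,0,1],[0,0,-0.6,0,0,0,1],[0,0,-1,0,0,0,1],[0,0,-1,0,0,0,1],[0,0,-1,0,0,0,1]]'
python3 -c "
from h import *
plan((651,132,120,96))"
```

```text
now 23.35 [ 387.8 -242.5  188.9] 27.1 43.0
[0.14, 0.039, 0.888, -0.003, 0.001, 0.003]
-
[0.0, -0.0, 0.82, 0.0, 0.0, 0.0]
-
t: 24.22
position: [399.4, -233.8, 20.4]
tcp_rot: [3.054, 0.734, 0.002]
ft_force: [0.1, 0.6, -0.4]
finger_gap: 43.0
grasp_force: 0.0
t: 24.85
position: [399.4, -234.2, 20.2]
tcp_rot: [3.053, 0.732, 0.004]
ft_force: [-1.3, 0.1, 16.1]
finger_gap: 8.9
grasp_force: 78.7
t: 25.48
position: [398.1, -233.5, 118.6]
tcp_rot: [3.055, 0.733, 0.0]
ft_force: [0.4, 0.6, -2.0]
finger_gap: 8.3
grasp_force: 79.0
now 25.475 [ 398.1 -233.5  118.6] 27.0 8.3
[0.782, -0.422, -0.003, 0.0, -0.0, -0.46]
[0.86, -0.223, -0.003, -0.0, 0.0, -0.46]
[0.889, -0.011, -0.003, 0.0, 0.0, -0.46]
[0.866, 0.201, -0.003, 0.0, 0.0, -0.46]
[0.793, 0.402, -0.003, 0.0, 0.0, -0.46]
-
```

```bash
python3 -m pendant '[[0.4,-0.21,0,0,0,-0.23,1],[0.78,-0.42,0,0,0,-0.46,1]]' >/dev/null
python3 -m pendant '[[0.43,-0.11,0,0,0,-0.23,1],[0.86,-0.22,0,0,0,-0.46,1]]' >/dev/null
python3 -m pendant '[[0.44,-0.01,0,0,0,-0.23,1],[0.89,-0.01,0,0,0,-0.46,1]]' >/dev/null
python3 -m pendant '[[0.43,0.1,0,0,0,-0.23,1],[0.87,0.2,0,0,0,-0.46,1]]' >/dev/null
python3 -m pendant '[[0.4,0.2,0,0,0,-0.23,1],[0.79,0.4,0,0,0,-0.46,1],[0.79,0.4,0,0,0,-0.46,1],[0.79,0.4,0,0,0,-0.46,1]]'
python3 - <<'E'
from h import *
i=robot.snapshot('wrist');cv2.imwrite('pics/w6.png',i)
plan((651,132,26,96))
E
```

```text
t: 26.98
position: [650.3, 130.9, 116.8]
tcp_rot: [-2.102, -2.333, 0.004]
ft_force: [0.1, -0.6, -2.4]
finger_gap: 8.0
grasp_force: 78.9
now 27.025 [650.4 130.2 117.3] 95.9 8.6
[0.018, 0.01, 0.913, -0.005, 0.002, -0.003]
-
```

View pics/w6.png

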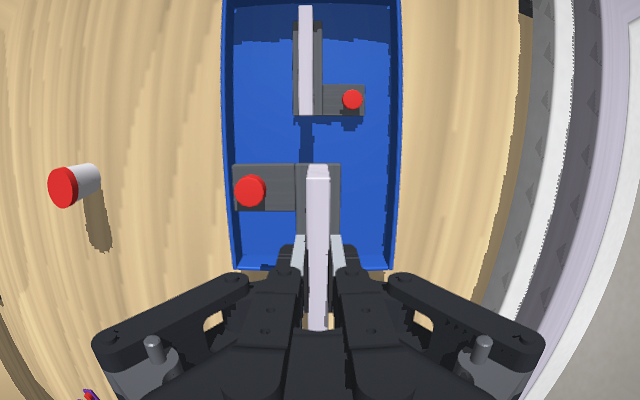

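The view shows the first left-hand bracket at (310,65) standing flat in the blue bin. The held bracket is aligned over the free half, and its toe at (265,187) is inside the wall.

```bash
python3 -m pendant '[[0.02,0,0.4,0,0,0,1],[0.02,0,0.7,0,0,0,1],[0.02,0,0.85,0,0,0,1],[0.02,0,0.9,0,0,0,1],[0.02,0,0.9,0,0,0,1],[0.02,0,0.92,0,0,0,1],[0.02,0,0.94,0,0,0,1],[0.02,0,0.94,0,0,0,1]]'
```

```text
t: 28.02
position: [651.2, 133.6, 24.8]
tcp_rot: [2.102, 2.334, 0.0]
ft_force: [-0.2, 0.9, -1.2]
finger_gap: 8.3
grasp_force: 79.0
```

```bash
python3 -m pendant '[[0,0,0.01,0,0,0,1],[0,0,0.01,0,0,0,1]]'
python3 -m pendant '[[0,0,0,0,0,0,0.2],[0,0,0,0,0,0,0.2],[0,0,0,0,0,0,0.2]]'
python3 -m pendant '[[0,0,-0.3,0,0,0,0.2],[0,0,-0.8,0,0,0,0],[0,0,-1,0,0,0,0],[0,0,-1,0,0,0,0]]'
python3 -m pendant '[[-0.5,-0.3,-0.5,0,0,0,0],[-1,-0.6,-1,0,0,0,0],[-1,-0.6,-1,0,0,0,0],[-1,-0.6,-1,0,0,0,0],[-1,-0.6,-1,0,0,0,0]]'
python3 - <<'E'
from h import *
i=robot.snapshot('top');j=robot.snapshot('scene')
a=cv2.resize(i[105:305,180:480],(780,520));cv2.imwrite('pics/end.png',a)
cv2.imwrite('pics/end2.png',cv2.resize(j[130:340,150:450],(780,546)))
E
```

```text
t: 28.28
position: [651.3, 133.7, 24.4]
tcp_rot: [2.102, 2.334, 0.001]
ft_force: [-1.8, 0.4, 5.4]
finger_gap: 8.0
grasp_force: 80.0
t: 28.65
position: [651.2, 133.7, 23.6]
tcp_rot: [-2.102, -2.335, -0.0]
ft_force: [-0.6, 0.0, -0.6]
finger_gap: 34.4
grasp_force: 0.0
t: 29.15
position: [652.1, 134.0, 125.4]
tcp_rot: [2.101, 2.333, 0.004]
ft_force: [-0.8, 0.6, 0.1]
finger_gap: 42.7
grasp_force: 0.0
t: 29.78
position: [601.6, 28.6, 222.2]
tcp_rot: [-2.1, -2.334, 0.001]
ft_force: [0.1, 0.4, 0.3]
finger_gap: 43.1
grasp_force: 0.0
```

View pics/end2.png

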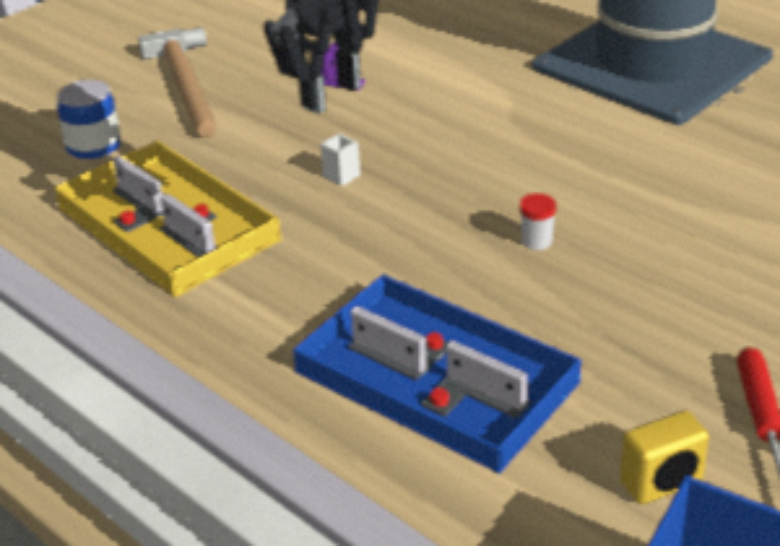

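Two brackets stand flat in each bin: webs at about (138,185) and (188,223) in yellow, and (388,340) and (486,375) in blue. The other things are undisturbed.

```bash
python3 -c "
from rig import robot
print(robot.job_done())"
```

```text
the job is handed in; nothing more can be done
None
```

The job is handed in: both left-hand brackets stand flat in the blue bin and both right-hand ones in the yellow bin, with the other things on the bench left where they were, in about 30 s of the 72 s allowed.

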